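Refit the ageing room's climate probes

ROBOT

A 6-joint arm with a two-finger parallel gripper is mounted at the origin on the work surface. World frame = base frame: x ahead of the robot, y to its left, z up, the work surface at z = 0. Lengths are in mm, angles in rad, forces in N, time in s.
With the tool pointing down it reaches from about 350 to 975 mm from the base axis. Payload 7.1 kg.
Tool frame: the origin (TCP) lies at the very end of the fingers, on their centre line; the grasp point (between the pads) lies 19 mm behind it (arm.hold_point_z is the distance from the TCP to the grasp point, in mm); z points along the fingers, y is the direction in which the jaws open and shut (so a half turn about z gives the same grasp; the last joint's range is limited). The gripper opens to 88 mm and grips with 3 to 60 N. Pads are 20 mm wide; open, the fingers measure 115 mm over their backs; the gripper's body (75 mm by 178 mm) begins 61 mm behind the grasp point.
Start: joints at [1.095, 0.423, 1.63, -0, 1.089, -0.019], TCP at [275.641, 560.916, 222.675] pointing down, gripper open.
Joint ranges: [-3, 3], [-0.9, 2.11], [0.09, 2.58], [-1.31, 4.45], [0.11, 2.69], [-2.54, 2.54]. Speed limits (rad/s): [2.39, 2.39, 3.01, 3.14, 3.14, 3.14].

INTERFACE

Orientations are given as a rotation vector (axis times angle).
In Python, from workcell import arm, solve_ik, status, get_image, ticket gives the robot as it stands. The module is installed in compiled form; this text tells all that it offers. Calls block until the motion is done:
- arm.move_pose(position, orientation): joint-space move of the TCP to a pose.
- arm.move_l(position, feed=150, frame=None): straight line of the TCP; frame=None keeps the orientation; feed is the mean speed in mm/s.
- arm.set_joints(angles): joint-space move.
- arm.grip(opening): opening from 0.0 (shut) to 1.0 (fully open); the grip force is fixed at half the most; returns when the fingers have stopped.
- arm.pause(seconds).
- solve_ik(position, orientation): joint angles nearest the present ones, or None.
- status.get_state(): the state.
- get_image(name): name is "side" or "top" or "wrist"; returns a dict with "pixels" (480x640x3 uint8, blue, green, red), "fx", "fy", "cx", "cy" (pixels), "world_to_cam" (4x4, takes a point from world to camera coordinates). Camera axes: x right, y up, looking along -z (the intrinsics and any distortion apply to the point x, -y, -z); pixel columns grow to the right and rows downward; lengths in mm; the calibration is good to about 2 mm. A picture is of the moment at which its call begins. There is no depth.
A pose or a line that the arm cannot do raises arm.PlanningError and nothing moves.
- ticket.job_done(): hands the job in, once; it reports no verdict.
The state is a dict: "time_s": time; "joint_positions": joint angles; "joint_velocities": joint speeds; "effort": joint torques, N m; "tool_pos": TCP position; "tcp_rot": TCP orientation; "force": force on the tool from outside, world axes, zero at the start; "wrist_torque": the same for the moment, N m; "grip_width": opening from 0.0 (shut) to 1.0 (fully open).
Only numpy, scipy, OpenCV 4.12 (cv2) and the standard library are available. Lean on these libraries where they do the work, as an engineer would, in place of code of your own. Each camera call takes 0.05 s, during which the arm holds its last target.

TASK

Change over the cheese room's climate probes: stand every red-tagged probe upright in its own red nest of the open drawer (those locked in the base unit must first be pressed down, given a quarter turn back and lifted out), then push that drawer fully home against its stop. Fit every green-tagged probe into a socket of its own in the base unit (any socket): lugs into the slot, press down against the spring, and a quarter turn so that it locks. Leave the small cheese, the jar and the cup where they are.

Things in the scene. Friction and masses are not known exactly. Their poses are not given: they have to be found in the camera images.
- green0: green-tagged climate probe, 0.16 kg, on the table or absent at the start. Origin: centre of underside, z up. Steel lug bar 60 mm along its y, 12 wide, z 0-7 mm; heavy steel foot 36 mm across, z 0-10; grey body 26 across, to z 28; white grip blade 44 mm long along y, 14 thick along x, z 28-56, its top 7 mm the coloured tag. Half a turn looks the same.
- green1: green-tagged climate probe, 0.16 kg, on the table or absent at the start. Origin: centre of underside, z up. Steel lug bar 60 mm along its y, 12 wide, z 0-7 mm; heavy steel foot 36 mm across, z 0-10; grey body 26 across, to z 28; white grip blade 44 mm long along y, 14 thick along x, z 28-56, its top 7 mm the coloured tag. Half a turn looks the same.
- green2: green-tagged climate probe, 0.16 kg, on the table or absent at the start. Origin: centre of underside, z up. Steel lug bar 60 mm along its y, 12 wide, z 0-7 mm; heavy steel foot 36 mm across, z 0-10; grey body 26 across, to z 28; white grip blade 44 mm long along y, 14 thick along x, z 28-56, its top 7 mm the coloured tag. Half a turn looks the same.
- red0: red-tagged climate probe, 0.16 kg, locked in socket0 or absent at the start. Origin: centre of underside, z up. Steel lug bar 60 mm along its y, 12 wide, z 0-7 mm; heavy steel foot 36 mm across, z 0-10; grey body 26 across, to z 28; white grip blade 44 mm long along y, 14 thick along x, z 28-56, its top 7 mm the coloured tag. Half a turn looks the same.
- red1: red-tagged climate probe, 0.16 kg, locked in socket1 or absent at the start. Origin: centre of underside, z up. Steel lug bar 60 mm along its y, 12 wide, z 0-7 mm; heavy steel foot 36 mm across, z 0-10; grey body 26 across, to z 28; white grip blade 44 mm long along y, 14 thick along x, z 28-56, its top 7 mm the coloured tag. Half a turn looks the same.
- red2: red-tagged climate probe, 0.16 kg, locked in socket2 or absent at the start. Origin: centre of underside, z up. Steel lug bar 60 mm along its y, 12 wide, z 0-7 mm; heavy steel foot 36 mm across, z 0-10; grey body 26 across, to z 28; white grip blade 44 mm long along y, 14 thick along x, z 28-56, its top 7 mm the coloured tag. Half a turn looks the same.
- red3: red-tagged climate probe, 0.16 kg, on the table at the start. Origin: centre of underside, z up. Steel lug bar 60 mm along its y, 12 wide, z 0-7 mm; heavy steel foot 36 mm across, z 0-10; grey body 26 across, to z 28; white grip blade 44 mm long along y, 14 thick along x, z 28-56, its top 7 mm the coloured tag. Half a turn looks the same.
- hub: grey base unit 100 x 280 mm, 31 mm high, fixed, with 3 sockets under an aluminium plate 7 mm thick. Origin: centre of underside; y along the row, z up. Once a probe is pressed down, its lugs turn freely under the plate, either way; a quarter turn on (lugs and blade along the unit's x, across the row) and let go, the spring holds it up against the plate: locked.
- socket0 (a point): socket 1 of 3 (85 mm apart): centre, in the plate's top face. Axes as base unit. 41 mm square hole with a 17 mm wide slot along y, 33 mm each way, so lugs enter along y. A copper spring plunger (3 to 7 N) holds a probe just set in at underside 9 mm below this point, where it cannot turn; at 15-16 mm it can (16.5 is the bottom); locked it sits at 14.
- socket1 (a point): socket 2 of 3 (85 mm apart): centre, in the plate's top face. Axes as base unit. 41 mm square hole with a 17 mm wide slot along y, 33 mm each way, so lugs enter along y. A copper spring plunger (3 to 7 N) holds a probe just set in at underside 9 mm below this point, where it cannot turn; at 15-16 mm it can (16.5 is the bottom); locked it sits at 14.
- socket2 (a point): socket 3 of 3 (85 mm apart): centre, in the plate's top face. Axes as base unit. 41 mm square hole with a 17 mm wide slot along y, 33 mm each way, so lugs enter along y. A copper spring plunger (3 to 7 N) holds a probe just set in at underside 9 mm below this point, where it cannot turn; at 15-16 mm it can (16.5 is the bottom); locked it sits at 14.
- nest0 (a point): red-floored nest 1 of 3 in the open drawer: centre of its floor; z up, x the way the drawer slides home, y along the drawer's front. 80 mm along x, 63 along y; drawer walls rise 61 mm above the floor (front panel 71), the dividers 25 mm. A reject stands upright in it.
- nest1 (a point): red-floored nest 2 of 3 in the open drawer: centre of its floor; z up, x the way the drawer slides home, y along the drawer's front. 80 mm along x, 63 along y; drawer walls rise 61 mm above the floor (front panel 71), the dividers 25 mm. A reject stands upright in it.
- nest2 (a point): red-floored nest 3 of 3 in the open drawer: centre of its floor; z up, x the way the drawer slides home, y along the drawer's front. 80 mm along x, 63 along y; drawer walls rise 61 mm above the floor (front panel 71), the dividers 25 mm. A reject stands upright in it.
- cab_drawer0 (a joint): the white-fronted drawer of the low blue cabinet (260 mm deep, 240 wide, 105 high): m it stands open, 0 = home against its stop. It slides with about 1 N of friction, stays where it is left and seats firmly against a stop at home. It is open 115 to 150 mm at the start.
- cab_drawer0_handle (a point): middle of the drawer's horizontal steel bar handle, 100 mm long, 67 mm above the table, 35 mm in front of the drawer's front panel; x axis points the way the drawer closes. Fingertips held down in front of the bar can push it.
- minicheese: small yellow-orange cheese wheel, 110 mm across, 48 mm high; bystander, leave alone; origin at its underside
- jar: small jar, 48 mm across, 65 mm high; bystander, leave alone; origin at its underside
- cup: white cup, 70 mm across, 80 mm high; bystander, leave alone; origin at its underside
Mind the look-alikes: they are no part of the job. What is shaped like the green1 but blue, orange or turquoise is not meant.

How it is judged (in metres and radians):
On the way, in this order (a step that is already met when the one before it is completed fails the run):
1. every red-tagged probe stands upright in a nest of the open drawer (angle between each of red0, red1, red2, red3's own z axis and vertical below 0.15 rad and ((x of red0 in the frame of nest0 between -0.025 and 0.025 m and y of red0 in the frame of nest0 between -0.025 and 0.025 m and z of red0 in the frame of nest0 below 0.006 m) or (x of red0 in the frame of nest1 between -0.025 and 0.025 m and y of red0 in the frame of nest1 between -0.025 and 0.025 m and z of red0 in the frame of nest1 below 0.006 m) or (x of red0 in the frame of nest2 between -0.025 and 0.025 m and y of red0 in the frame of nest2 between -0.025 and 0.025 m and z of red0 in the frame of nest2 below 0.006 m)) and ((x of red1 in the frame of nest0 between -0.025 and 0.025 m and y of red1 in the frame of nest0 between -0.025 and 0.025 m and z of red1 in the frame of nest0 below 0.006 m) or (x of red1 in the frame of nest1 between -0.025 and 0.025 m and y of red1 in the frame of nest1 between -0.025 and 0.025 m and z of red1 in the frame of nest1 below 0.006 m) or (x of red1 in the frame of nest2 between -0.025 and 0.025 m and y of red1 in the frame of nest2 between -0.025 and 0.025 m and z of red1 in the frame of nest2 below 0.006 m)) and ((x of red2 in the frame of nest0 between -0.025 and 0.025 m and y of red2 in the frame of nest0 between -0.025 and 0.025 m and z of red2 in the frame of nest0 below 0.006 m) or (x of red2 in the frame of nest1 between -0.025 and 0.025 m and y of red2 in the frame of nest1 between -0.025 and 0.025 m and z of red2 in the frame of nest1 below 0.006 m) or (x of red2 in the frame of nest2 between -0.025 and 0.025 m and y of red2 in the frame of nest2 between -0.025 and 0.025 m and z of red2 in the frame of nest2 below 0.006 m)) and ((x of red3 in the frame of nest0 between -0.025 and 0.025 m and y of red3 in the frame of nest0 between -0.025 and 0.025 m and z of red3 in the frame of nest0 below 0.006 m) or (x of red3 in the frame of nest1 between -0.025 and 0.025 m and y of red3 in the frame of nest1 between -0.025 and 0.025 m and z of red3 in the frame of nest1 below 0.006 m) or (x of red3 in the frame of nest2 between -0.025 and 0.025 m and y of red3 in the frame of nest2 between -0.025 and 0.025 m and z of red3 in the frame of nest2 below 0.006 m)) and value of joint cab_drawer0 above 0.02 m), for 0.2 s.
2. the drawer is pushed home with the red-tagged probes in it (angle between each of red0, red1, red2, red3's own z axis and vertical below 0.15 rad and ((x of red0 in the frame of nest0 between -0.025 and 0.025 m and y of red0 in the frame of nest0 between -0.025 and 0.025 m and z of red0 in the frame of nest0 below 0.006 m) or (x of red0 in the frame of nest1 between -0.025 and 0.025 m and y of red0 in the frame of nest1 between -0.025 and 0.025 m and z of red0 in the frame of nest1 below 0.006 m) or (x of red0 in the frame of nest2 between -0.025 and 0.025 m and y of red0 in the frame of nest2 between -0.025 and 0.025 m and z of red0 in the frame of nest2 below 0.006 m)) and ((x of red1 in the frame of nest0 between -0.025 and 0.025 m and y of red1 in the frame of nest0 between -0.025 and 0.025 m and z of red1 in the frame of nest0 below 0.006 m) or (x of red1 in the frame of nest1 between -0.025 and 0.025 m and y of red1 in the frame of nest1 between -0.025 and 0.025 m and z of red1 in the frame of nest1 below 0.006 m) or (x of red1 in the frame of nest2 between -0.025 and 0.025 m and y of red1 in the frame of nest2 between -0.025 and 0.025 m and z of red1 in the frame of nest2 below 0.006 m)) and ((x of red2 in the frame of nest0 between -0.025 and 0.025 m and y of red2 in the frame of nest0 between -0.025 and 0.025 m and z of red2 in the frame of nest0 below 0.006 m) or (x of red2 in the frame of nest1 between -0.025 and 0.025 m and y of red2 in the frame of nest1 between -0.025 and 0.025 m and z of red2 in the frame of nest1 below 0.006 m) or (x of red2 in the frame of nest2 between -0.025 and 0.025 m and y of red2 in the frame of nest2 between -0.025 and 0.025 m and z of red2 in the frame of nest2 below 0.006 m)) and ((x of red3 in the frame of nest0 between -0.025 and 0.025 m and y of red3 in the frame of nest0 between -0.025 and 0.025 m and z of red3 in the frame of nest0 below 0.006 m) or (x of red3 in the frame of nest1 between -0.025 and 0.025 m and y of red3 in the frame of nest1 between -0.025 and 0.025 m and z of red3 in the frame of nest1 below 0.006 m) or (x of red3 in the frame of nest2 between -0.025 and 0.025 m and y of red3 in the frame of nest2 between -0.025 and 0.025 m and z of red3 in the frame of nest2 below 0.006 m)) and value of joint cab_drawer0 below 0.004 m), for 0.2 s.
At the end, for the whole second after the job is handed in: Green-tagged probes locked in sockets: within 8 mm of centre, underside 11.5 to 19 mm below the plate's top, within 25 degrees of crossways to the slot. Red-tagged ones upright (8 degrees) on nest floors, within 25 mm of centre each way. Drawer within 4 mm of home. All at rest (all of step 2 and ((horizontal distance between green0 and socket0 below 0.008 m and z of green0 in the frame of socket0 between -0.019 and -0.0115 m and angle between the y axis of green0 and the x axis of socket0, either way round below 0.44 rad) or (horizontal distance between green0 and socket1 below 0.008 m and z of green0 in the frame of socket1 between -0.019 and -0.0115 m and angle between the y axis of green0 and the x axis of socket1, either way round below 0.44 rad) or (horizontal distance between green0 and socket2 below 0.008 m and z of green0 in the frame of socket2 between -0.019 and -0.0115 m and angle between the y axis of green0 and the x axis of socket2, either way round below 0.44 rad)) and ((horizontal distance between green1 and socket0 below 0.008 m and z of green1 in the frame of socket0 between -0.019 and -0.0115 m and angle between the y axis of green1 and the x axis of socket0, either way round below 0.44 rad) or (horizontal distance between green1 and socket1 below 0.008 m and z of green1 in the frame of socket1 between -0.019 and -0.0115 m and angle between the y axis of green1 and the x axis of socket1, either way round below 0.44 rad) or (horizontal distance between green1 and socket2 below 0.008 m and z of green1 in the frame of socket2 between -0.019 and -0.0115 m and angle between the y axis of green1 and the x axis of socket2, either way round below 0.44 rad)) and ((horizontal distance between green2 and socket0 below 0.008 m and z of green2 in the frame of socket0 between -0.019 and -0.0115 m and angle between the y axis of green2 and the x axis of socket0, either way round below 0.44 rad) or (horizontal distance between green2 and socket1 below 0.008 m and z of green2 in the frame of socket1 between -0.019 and -0.0115 m and angle between the y axis of green2 and the x axis of socket1, either way round below 0.44 rad) or (horizontal distance between green2 and socket2 below 0.008 m and z of green2 in the frame of socket2 between -0.019 and -0.0115 m and angle between the y axis of green2 and the x axis of socket2, either way round below 0.44 rad)) and linear speed of each of green0, green1, green2, red0, red1, red2, red3 below 0.02 m/s); the robot touches nothing.
It fails at once if a bystander (small cheese, jar or cup) is shifted by more than 30 mm (distance of any of minicheese, jar, cup from where it was at the start of the episode above 0.03 m).
Of green0, green1, green2 only 2 to 3 are there at a start; the rules pass over those that are not, and their reading is None.
Of red0, red1, red2 only 1 to 2 are there at a start; the rules pass over those that are not, and their reading is None.
At some moment in a run one of green0, green1, green2, red3 may be knocked a few centimetres aside while the robot is not near it.
It also fails if it takes over 210 s, if anything falls off the work surface, if the arm or the gripper's body presses on something with over 40 N, if the wrist force passes 120 N, or if a joint passes its speed limit or range.

## Working session

There is one attempt and no reset: what is moved stays moved. The work goes in short steps, each a Python script; the robot and the scene stay as the last script left them, time stands still between calls to the robot, and variables do not carry over. Pictures are saved under pics/ and viewed, and the job is handed in when it is done.

```bash
ls; mkdir -p pics
python3 - <<'E'
from workcell import arm, solve_ik, status, get_image, ticket
import cv2, numpy as np
s=status.get_state(); print(s)
for n in ["side","top","wrist"]:
    d=get_image(n); cv2.imwrite(f"pics/{n}0.png",d["pixels"]); print(n,{k:(np.round(v,4).tolist() if k=="world_to_cam" else v) for k,v in d.items() if k!="pixels"})
E
```

```text
pics
{'time_s': 0.0, 'joint_positions': array([ 1.09499559e+00,  4.23823817e-01,  1.63069117e+00, -1.22806395e-05,
        1.08861094e+00, -1.89898925e-02]), 'joint_velocities': array([ 7.46900034e-04, -4.93690155e-04, -2.02847874e-04,  2.30267381e-05,
        4.03426668e-04,  3.55365421e-04]), 'effort': array([-3.22026935e-04, -5.44623756e+01, -2.73675835e+01,  6.43165922e-02,
        2.26949737e-02, -1.61694770e-04]), 'tool_pos': array([275.39682447, 560.42763012, 221.91187337]), 'tcp_rot': array([-7.11242453e-01, -3.05964710e+00,  2.33904489e-03]), 'force': array([ 0.09934131, -0.86184155,  0.15814953]), 'wrist_torque': array([ 0.04037119,  0.02772555, -0.03331632]), 'grip_width': 0.9970641349963879}
side {'fx': 484.5245316922732, 'fy': 484.5245316922732, 'cx': 330.2162163820796, 'cy': 238.66056953633023, 'world_to_cam': [[-0.9483, -0.3174, 0.0086, 544.041], [0.2363, -0.6872, 0.687, -156.2796], [-0.2121, 0.6535, 0.7266, -937.7092], [0.0, 0.0, 0.0, 1.0]]}
top {'fx': 597.211263260205, 'fy': 597.211263260205, 'cx': 317.4062833233327, 'cy': 238.77002946264682, 'world_to_cam': [[0.0195, -0.9996, -0.0183, 43.0732], [0.995, 0.0176, 0.0984, -555.0745], [-0.098, -0.0202, 0.995, -1192.1197], [0.0, 0.0, 0.0, 1.0]]}
wrist {'fx': 405.47710317803194, 'fy': 405.47710317803194, 'cx': 314.7059481195846, 'cy': 236.74948300017007, 'world_to_cam': [[0.4416, 0.8972, -0.0008, -624.6477], [-0.857, 0.4215, -0.2963, 36.5782], [-0.2655, 0.1316, 0.9551, -391.8339], [0.0, 0.0, 0.0, 1.0]]}
```

View pics/top0.png

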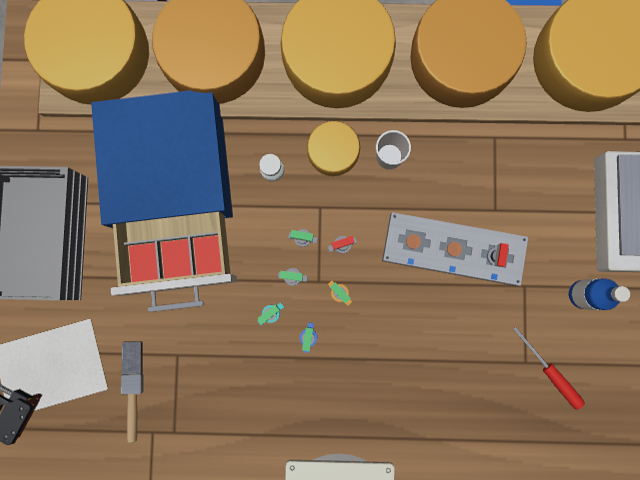

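View pics/side0.png

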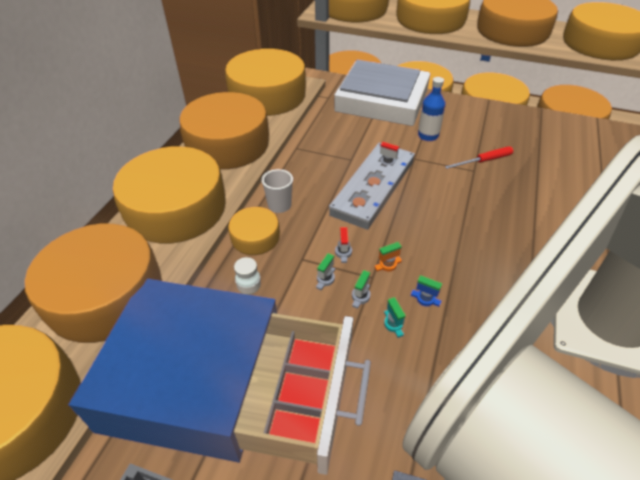

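View pics/wrist0.png

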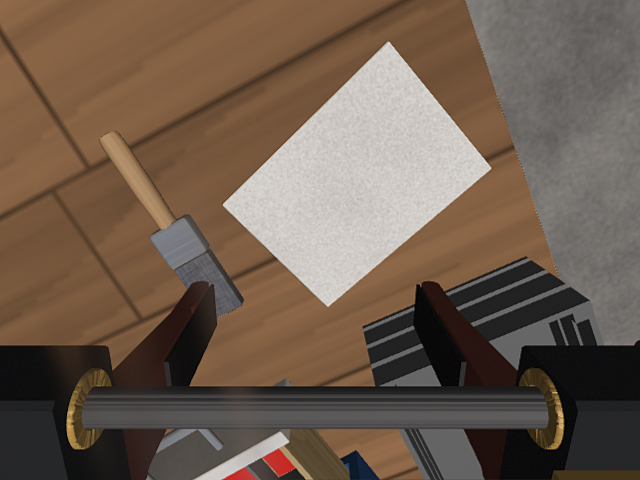

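The top view shows five green-topped probes:
- Grey-bodied, wanted: (302,237) and (292,276).
- Look-alikes: orange (340,293), turquoise (270,314) and blue (309,338).

The reds are a grey probe on the table at (343,243) and a locked one in the base unit at (500,255). The screwdriver at (563,385) is only a red distractor. I'll check the choice in a close crop and measure.

```bash
cat > h.py <<'E'
from workcell import arm, solve_ik, status, get_image, ticket
import cv2, numpy as np
from scipy.spatial.transform import Rotation as R
def ray(d,u,v):
    M=d["world_to_cam"]; Rm=M[:3,:3]; t=M[:3,3]
    c=np.array([(u-d["cx"])/d["fx"],-(v-d["cy"])/d["fy"],-1.0])
    return -Rm.T@t, Rm.T@c
def at_z(d,u,v,z):
    o,r=ray(d,u,v); return (o+r*(z-o[2])/r[2])
def proj(d,p):
    M=d["world_to_cam"]; c=M[:3,:3]@np.asarray(p,float)+M[:3,3]
    return np.array([d["cx"]+d["fx"]*c[0]/-c[2], d["cy"]-d["fy"]*c[1]/-c[2]])
def mask(d,col):
    b,g,r=[d["pixels"][...,i].astype(int) for i in range(3)]
    if col=="red": return ((r>130)&(g<70)&(b<70)).astype(np.uint8)
    if col=="green": return ((g>110)&(r<100)&(b<110)&(g-b>60)).astype(np.uint8)
def blobs(d,col,z,amin=25,amax=900):
    n,l,s,c=cv2.connectedComponentsWithStats(mask(d,col)); out=[]
    for i in range(1,n):
        if amin<=s[i,4]<=amax:
            ys,xs=np.nonzero(l==i); rect=cv2.minAreaRect(np.stack([xs,ys],1).astype(np.float32))
            bp=cv2.boxPoints(rect); e=[at_z(d,*q,z)[:2] for q in bp]
            a,b=e[1]-e[0],e[2]-e[1]; L=a if np.hypot(*a)>np.hypot(*b) else b
            out.append((c[i],at_z(d,*c[i],z)[:2],np.degrees(np.arctan2(L[1],L[0]))%180,np.hypot(*a),np.hypot(*b),s[i,4]))
    return out
def rotdown(th):
    # tool z down, tool y (jaw axis) at world angle th (rad)
    y=np.array([np.cos(th),np.sin(th),0]); z=np.array([0,0,-1.]); x=np.cross(y,z)
    return R.from_matrix(np.stack([x,y,z],1)).as_rotvec()
E
python3 - <<'E'
from h import *
d=get_image("top")
im=d["pixels"]
cv2.imwrite("pics/crop1.png",cv2.resize(im[210:360,230:390],None,fx=5,fy=4*1.25 if 0 else 4,interpolation=cv2.INTER_CUBIC))
cv2.imwrite("pics/crop2.png",cv2.resize(im[200:295,375:535],None,fx=5,fy=5,interpolation=cv2.INTER_CUBIC))
for c in ("green","red"):
    for b in blobs(d,c,56): print(c,[np.round(x,1).tolist() for x in b])
d=get_image("side")
for c in ("green","red"):
    for b in blobs(d,c,52): print("side",c,[np.round(x,1).tolist() for x in b])
E
```

```text
red [[502.6, 254.8], [526.1, -314.2], 170.8, 43.9, 14.8, 167]
red [[564.7, 387.4], [271.2, -430.8], 39.9, 22.8, 96.5, 584]
side green [[389.7, 247.5], [444.5, 3.8], 42.5, 44.2, 16.1, 111]
side green [[325.1, 262.0], [557.0, 83.5], 81.2, 45.6, 14.4, 115]
side green [[362.0, 279.4], [475.4, 102.3], 85.2, 45.3, 14.5, 130]
side green [[429.5, 281.9], [350.9, 66.0], 171.7, 14.4, 43.6, 131]
side green [[396.1, 307.6], [397.9, 145.5], 129.5, 14.8, 45.0, 154]
side red [[389.6, 146.4], [527.3, -335.3], 172.4, 18.8, 40.8, 69]
side red [[495.9, 153.4], [268.3, -394.3], 39.8, 100.0, 32.0, 255]
side red [[343.5, 235.6], [544.1, 2.4], 107.6, 43.5, 12.8, 94]
side red [[314.3, 352.6], [508.6, 281.4], 174.4, 34.4, 68.1, 557]
side red [[297.8, 394.1], [508.3, 359.9], 7.7, 41.7, 66.1, 606]
side red [[306.0, 422.2], [480.0, 398.3], 0.1, 20.1, 47.5, 235]
```

View pics/crop1.png

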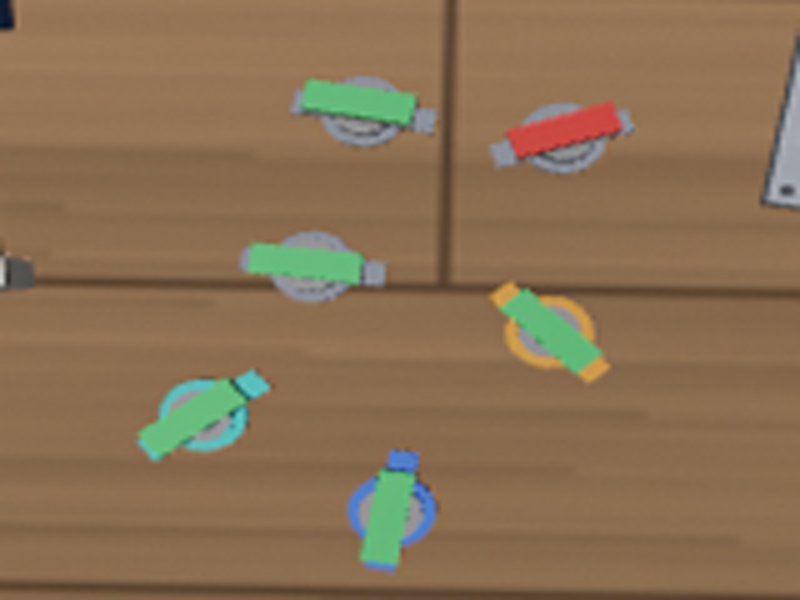

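View pics/crop2.png

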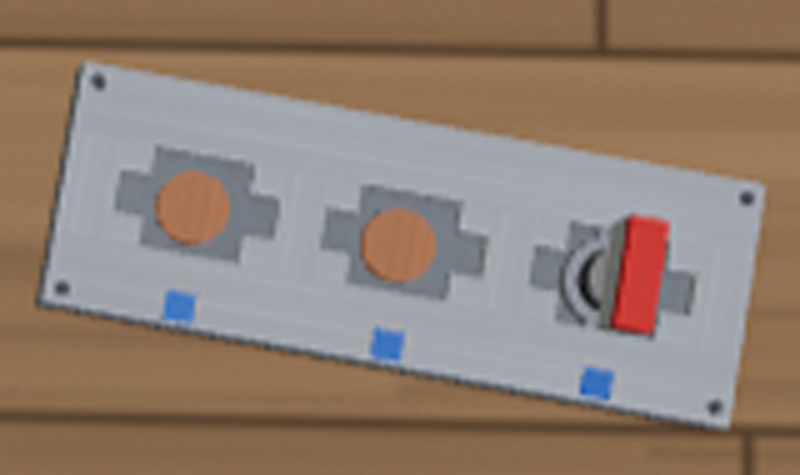

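The crop confirms it. Grey-bodied greens are at (302,237) and (292,276), red3 is at (343,243), and one red is locked in the right-hand socket at (500,255). The orange, turquoise and blue ones aren't part of the job. Next I'll measure everything.

```bash
python3 - <<'E'
s=open('h.py').read()
a=s.index("def mask"); b=s.index("def blobs")
s=s[:a]+'''def mask(d,col):
    h=cv2.cvtColor(d["pixels"],cv2.COLOR_BGR2HSV)
    if col=="red": return (cv2.inRange(h,(0,150,110),(5,255,255))|cv2.inRange(h,(175,150,110),(180,255,255)))//255
    if col=="green": return cv2.inRange(h,(52,90,70),(78,255,255))//255
    if col=="copper": return cv2.inRange(h,(5,90,120),(15,180,255))//255
'''+s[b:]
open('h.py','w').write(s)
E
cat > meas.py <<'E'
from h import *
d=get_image("top"); e=get_image("side")
for n,q in (("top",d),("side",e)):
  for c in ("green","red"):
    for b in blobs(q,c,54): print(n,c,[np.round(x,1).tolist() for x in b])
E
python3 meas.py
python3 - <<'E'
from h import *
d=get_image("top"); im=d["pixels"]
h=cv2.cvtColor(im,cv2.COLOR_BGR2HSV)
m=cv2.inRange(h,(90,0,130),(130,60,255)); m2=np.zeros_like(m); m2[205:295,375:535]=m[205:295,375:535]
m2=cv2.morphologyEx(m2,cv2.MORPH_CLOSE,np.ones((3,3)))
cs,_=cv2.findContours(m2,cv2.RETR_EXTERNAL,cv2.CHAIN_APPROX_NONE); c=max(cs,key=cv2.contourArea)
r=cv2.minAreaRect(c); bp=cv2.boxPoints(r); P=np.array([at_z(d,*q,31) for q in bp])
print("plate",bp.round(1).tolist(),P.round(1).tolist(),np.linalg.norm(P[1]-P[0]),np.linalg.norm(P[2]-P[1]),P.mean(0))
# nests at floor z guess
mr=mask(d,"red"); n,l,s,ce=cv2.connectedComponentsWithStats(mr)
for i in range(1,n):
    if s[i,4]>500 and ce[i][0]<260:
        ys,xs=np.nonzero(l==i); rr=cv2.minAreaRect(np.stack([xs,ys],1).astype(np.float32)); bp=cv2.boxPoints(rr)
        print("nest",bp.round(1).tolist(),[at_z(d,*q,18)[:2].round(1).tolist() for q in bp],at_z(d,*rr[0],18).round(1))
for z in (67,): print("bar ends",at_z(d,150,308,z).round(1),at_z(d,201,303,z).round(1))
cv2.imwrite("pics/drawer.png",cv2.resize(im[195:320,90:250],None,fx=5,fy=4.8,interpolation=cv2.INTER_CUBIC))
E
```

```text
top green [[301.3, 235.3], [558.0, 85.1], 79.6, 15.0, 44.4, 167]
top green [[290.8, 275.4], [477.4, 104.2], 83.5, 14.0, 44.5, 158]
top green [[339.9, 292.3], [446.0, 6.3], 43.9, 14.1, 43.7, 157]
top green [[268.1, 314.1], [400.3, 147.3], 129.7, 45.2, 14.5, 166]
top green [[307.2, 339.0], [353.3, 69.0], 171.1, 44.1, 14.4, 164]
top red [[207.0, 254.4], [516.3, 273.0], 8.0, 48.6, 71.8, 862]
top red [[342.5, 242.3], [545.4, 2.7], 110.5, 43.8, 14.8, 159]
top red [[502.5, 254.7], [526.4, -314.6], 170.1, 44.0, 16.2, 180]
top red [[564.5, 387.3], [271.1, -431.1], 40.3, 24.8, 97.7, 632]
side green [[389.7, 247.8], [444.1, 6.4], 44.9, 45.1, 17.4, 128]
side green [[325.2, 262.5], [555.8, 86.5], 82.3, 48.1, 16.7, 141]
side green [[361.9, 280.0], [474.8, 105.3], 85.2, 47.3, 16.3, 152]
side green [[429.1, 282.4], [351.3, 69.1], 171.7, 17.9, 43.1, 165]
side green [[396.0, 308.4], [397.6, 148.7], 131.6, 18.5, 49.8, 195]
side red [[389.4, 145.8], [527.9, -334.9], 171.2, 20.9, 44.2, 80]
side red [[495.7, 153.5], [268.9, -390.8], 41.3, 103.5, 36.6, 294]
side red [[343.6, 234.9], [543.9, 2.1], 107.1, 14
[... 416 characters left out ...]
, [220.89999389648438, 270.8999938964844], [196.8000030517578, 273.3999938964844]] [[552.4, 310.7], [558.6, 260.8], [485.3, 250.5], [479.2, 300.1]] [518.8 280.5  18. ]
nest [[160.8000030517578, 241.39999389648438], [187.10000610351562, 238.89999389648438], [190.5, 274.79998779296875], [164.1999969482422, 277.29998779296875]] [[544.0, 377.3], [550.1, 322.9], [476.1, 312.9], [470.1, 367.0]] [510. 345.  18.]
nest [[128.5, 245.10000610351562], [154.10000610351562, 242.8000030517578], [157.39999389648438, 278.8999938964844], [131.6999969482422, 281.20001220703125]] [[535.0, 444.2], [540.8, 391.2], [466.5, 381.0], [460.7, 433.7]] [500.6 412.5  18. ]
bar ends [407.9 378.8  67. ] [419.6 278.6  67. ]
```

View pics/drawer.png

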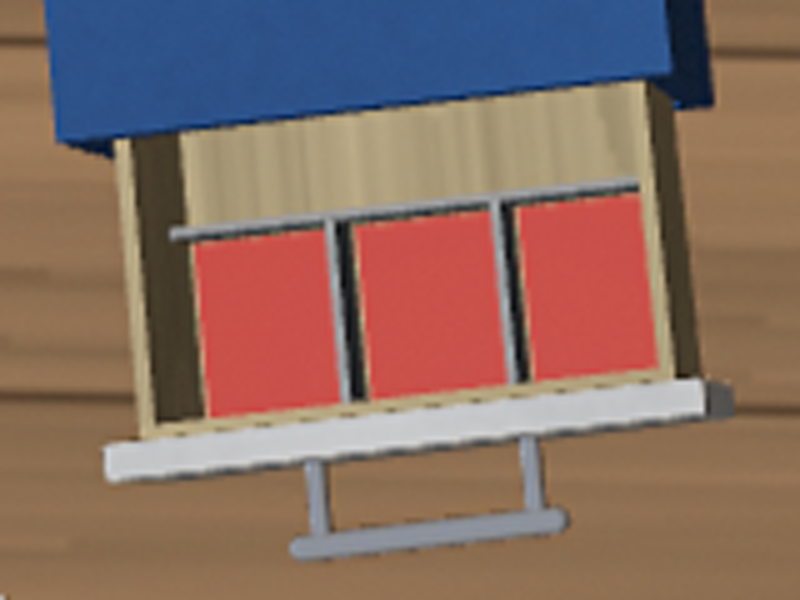

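The plate measures 99.7 x 281 against 100 x 280, and the tags 44 x 14.5, so the calibration looks good. Now two-view triangulation, with the base unit also taken from the side view.

```bash
cat >> h.py <<'E'
def tri(d,p,e,q):
    o1,r1=ray(d,*p); o2,r2=ray(e,*q); A=np.stack([r1,-r2],1); k=np.linalg.lstsq(A,o2-o1,rcond=None)[0]
    a=o1+k[0]*r1; b=o2+k[1]*r2; return (a+b)/2, np.linalg.norm(a-b)
def tags(col,zmax=75):
    d=get_image("top"); e=get_image("side"); T=blobs(d,col,56,60,400); S=blobs(e,col,56,60,400); out=[]
    for t in T:
        for s in S:
            P,g=tri(d,t[0],e,s[0])
            if g<5 and 40<P[2]<zmax+8: out.append((P.round(1).tolist(),round(g,1),round(t[2],1),round(s[2],1)))
    return out
E
python3 - <<'E'
from h import *
for c in ("green","red"):
    for t in tags(c): print(c,t)
e=get_image("side"); im=e["pixels"]; h=cv2.cvtColor(im,cv2.COLOR_BGR2HSV)
for P in [[513.4,-79.6,31],[611.6,-96.6,31],[565,-374.2,31],[467.9,-355.2,31]]: print(proj(e,P).round(1))
d=get_image("top")
print([at_z(d,*b[0],73).round(1) for b in blobs(d,"red",73,60,400)])
cv2.imwrite("pics/hubside.png",cv2.resize(im[135:235,320:430],None,fx=6,fy=6,interpolation=cv2.INTER_CUBIC))
E
```

```text
green ([557.2, 84.9, 51.9], np.float64(1.8), np.float64(79.6), np.float64(82.3))
green ([476.3, 104.2, 52.4], np.float64(2.4), np.float64(83.5), np.float64(85.2))
green ([444.9, 6.3, 54.0], np.float64(2.2), np.float64(43.9), np.float64(44.9))
green ([399.1, 147.4, 52.1], np.float64(2.5), np.float64(128.6), np.float64(129.5))
green ([352.3, 69.0, 53.6], np.float64(2.2), np.float64(171.1), np.float64(171.7))
red ([544.6, 2.6, 54.4], np.float64(1.5), np.float64(110.5), np.float64(107.1))
red ([524.3, -309.5, 72.3], np.float64(1.4), np.float64(170.1), np.float64(171.2))
[367.5 220.2]
[328.  205.5]
[378.4 141.9]
[413.1 153.3]
[array([543.6,   3.1,  73. ]), array([ 524.8, -309.1,   73. ])]
```

View pics/hubside.png

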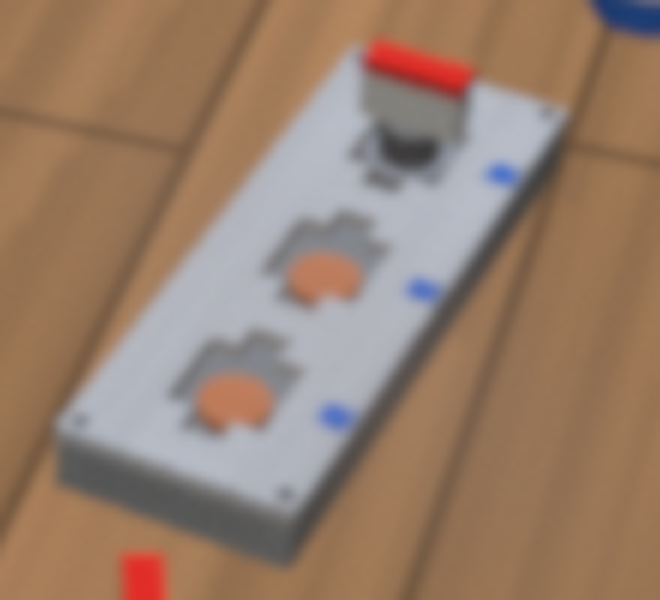

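Heights come out right: table tags at about 52–54 and the locked tag at 72. I'll pick red3 first.

```bash
cat >> h.py <<'E'
def st(msg=""):
    s=status.get_state(); print(msg,"t",round(s["time_s"],1),"tcp",np.round(s["tool_pos"],1),"F",np.round(s["force"],1),"gw",round(s["grip_width"],3),"j6",round(s["joint_positions"][5],2)); return s
def hover(p,th,prefer=0.0):
    """joint move to p (3) with jaw angle th(mod pi), choose j6 nearest prefer"""
    best=None
    for k in (-2,-1,0,1,2):
        q=solve_ik(list(p),rotdown(th+k*np.pi))
        if q is not None and (best is None or abs(q[5]-prefer)<abs(best[5]-prefer)): best=q
    if best is None: raise RuntimeError("no ik")
    arm.set_joints(best); return best
E
python3 - <<'E'
from h import *
for k in (0,1):
    for (x,y,a) in [(545,2.7,20),(525,-310,80.5),(525,-310,170.5),(508,341,97.6),(557,85,-10),(540,-226,170.5),(540,-226,80.5)]:
        q=solve_ik([x,y,150],rotdown(np.radians(a)+k*np.pi)); print(x,y,a,k,None if q is None else np.round(q,2))
E
```

```text
545 2.7 20 0 [-0.02  0.41  1.86 -0.    0.88 -0.37]
525 -310 80.5 0 [-0.55  0.49  1.72 -0.    0.94 -1.96]
525 -310 170.5 0 None
508 341 97.6 0 [ 0.57  0.49  1.71  0.    0.94 -1.13]
557 85 -10 0 [ 0.13  0.43  1.82 -0.    0.89  0.3 ]
540 -226 170.5 0 None
540 -226 80.5 0 [-0.42  0.46  1.77 -0.    0.91 -1.82]
545 2.7 20 1 None
525 -310 80.5 1 [-0.55  0.49  1.72  0.    0.94  1.18]
525 -310 170.5 1 [-0.55  0.49  1.72 -0.    0.94 -0.39]
508 341 97.6 1 [ 0.57  0.49  1.71 -0.    0.94  2.01]
557 85 -10 1 None
540 -226 170.5 1 [-0.42  0.46  1.77 -0.    0.91 -0.25]
540 -226 80.5 1 [-0.42  0.46  1.77  0.    0.91  1.32]
```

Run:
```python
from h import *
print(tags("red"))
arm.grip(0.6)
a=np.radians(20)
hover([545,2.7,140],a); st()
arm.move_l([545,2.7,60],feed=200)
s=st("above")
d=get_image("wrist"); cv2.imwrite("pics/w1.png",d["pixels"])
```

```text
[([544.5, 2.5, 54.3], np.float64(1.7), np.float64(110.5), np.float64(107.1)), ([524.2, -309.5, 72.3], np.float64(1.4), np.float64(170.1), np.float64(171.2))]
 t 3.8 tcp [545.2   3.4 140.1] F [-0.7  0.6  0.1] gw 0.602 j6 -0.37
above t 4.3 tcp [545.2   3.1  60.2] F [0.6 0.5 1.3] gw 0.601 j6 -0.37
```

View pics/w1.png

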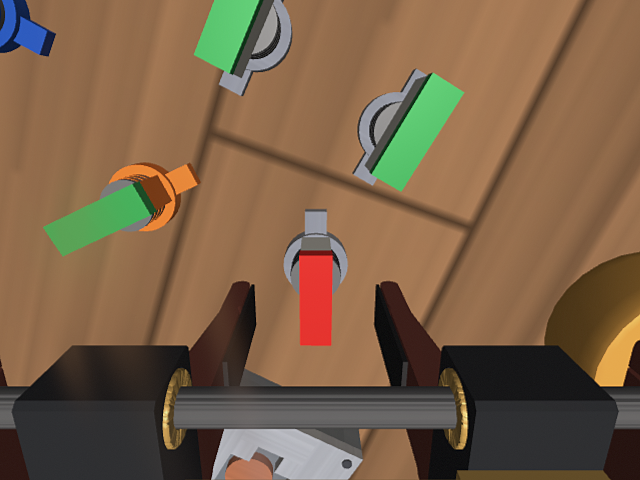

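The red blade at columns 300–332 sits squarely between the fingers and is aligned with them. Grasping it.

Run:
```python
from h import *
arm.move_l([545,2.7,30],feed=100); st("down")
arm.grip(0.0); st("gripped")
arm.move_l([545,2.7,160],feed=250); st("up")
# drawer frame
a=np.radians(7.6); ex=np.array([np.cos(a),np.sin(a)]); ey=np.array([-np.sin(a),np.cos(a)])
nest=np.array([508.6,340.8])
hover([*nest,165],a+np.pi/2); st("over nest")
d=get_image("wrist"); cv2.imwrite("pics/w2.png",d["pixels"])
d=get_image("side"); cv2.imwrite("pics/s2.png",d["pixels"])
```

```text
down t 4.8 tcp [545.1   2.7  30.2] F [-0.5 -0.6 -0.5] gw 0.599 j6 -0.37
gripped t 5.5 tcp [545.1   2.7  30.1] F [0.2 0.5 0.9] gw 0.159 j6 -0.37
up t 6.2 tcp [544.1   2.7 159.2] F [-0.4  0.1 -3.3] gw 0.157 j6 -0.37
over nest t 7.4 tcp [508.6 339.7 164.2] F [ 1.  -0.8 -1.7] gw 0.156 j6 -1.13
```

View pics/w2.png

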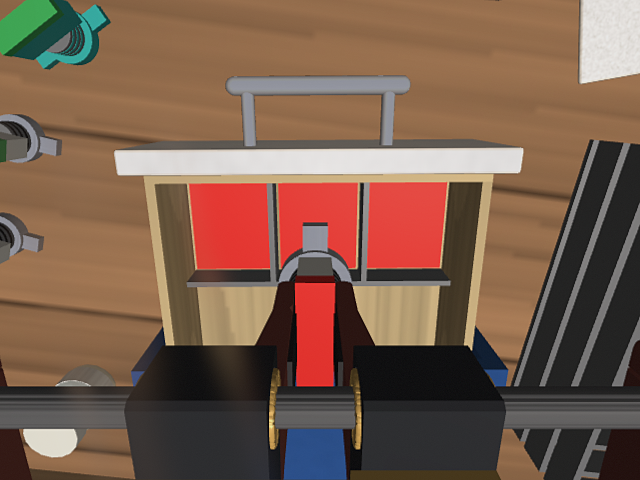

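View pics/s2.png

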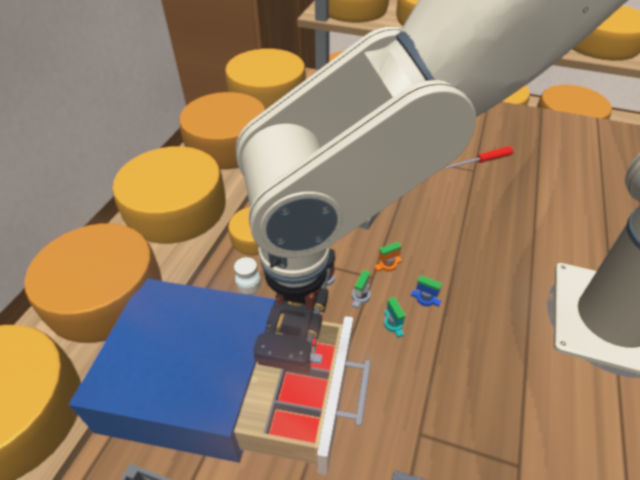

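The held probe lines up with the middle nest: nest columns 278–358, tool at 315. I'll check the nest position from the wrist view, then lower it with contact sensing.

```bash
cat >> h.py <<'E'
def lower(xy,z0,zmin,step=2.0,f=4.0):
    F0=status.get_state()["force"][2]; z=z0
    while z>zmin:
        z-=step; arm.move_l([*xy,z],feed=60); F=status.get_state()["force"][2]
        if F-F0>f:
            break
    print("lower stop z",z,"dF",round(F-F0,1)); return z
E
python3 - <<'E'
from h import *
d=get_image("wrist")
for z in (10,18,25): print(z,[at_z(d,*p,z)[:2].round(1).tolist() for p in [(280,268),(357,268),(280,183),(357,183)]])
E
```

```text
10 [[557.6, 316.2], [549.2, 380.3], [486.2, 308.7], [478.4, 368.8]]
18 [[554.3, 316.5], [546.2, 379.0], [484.8, 309.2], [477.1, 367.8]]
25 [[551.5, 316.8], [543.5, 377.9], [483.5, 309.7], [476.0, 366.9]]
```

Run:
```python
from h import *
xy=[511,342]
arm.move_l([*xy,70],feed=200); st()
z=lower(xy,70,38)
st("contact")
arm.grip(0.32); st("open")
arm.move_l([*xy,170],feed=250)
# go over locked red
a=np.radians(80.5)
arm.grip(0.6)
p=[524.8,-310]
hover([*p,160],a,prefer=1.2); st()
d=get_image("top"); cv2.imwrite("pics/t3.png",d["pixels"])
arm.move_l([*p,80],feed=200); st()
d=get_image("wrist"); cv2.imwrite("pics/w3.png",d["pixels"])
```

```text
t 8.2 tcp [511.6 342.   70.5] F [ 0.5  0.1 -2.1] gw 0.157 j6 -1.13
lower stop z 50.0 dF 13.9
contact t 10.7 tcp [512.8 342.4  51.9] F [ 1.2 -3.1 11.8] gw 0.156 j6 -1.13
open t 11.2 tcp [510.8 341.9  49.7] F [-0.1  0.3  0.1] gw 0.32 j6 -1.13
 t 14.7 tcp [ 525.1 -309.5  160. ] F [-0.5 -0.4 -0.8] gw 0.602 j6 1.18
 t 15.3 tcp [ 525.2 -309.9   80.2] F [1.1 0.4 0.5] gw 0.595 j6 1.18
```

View pics/t3.png

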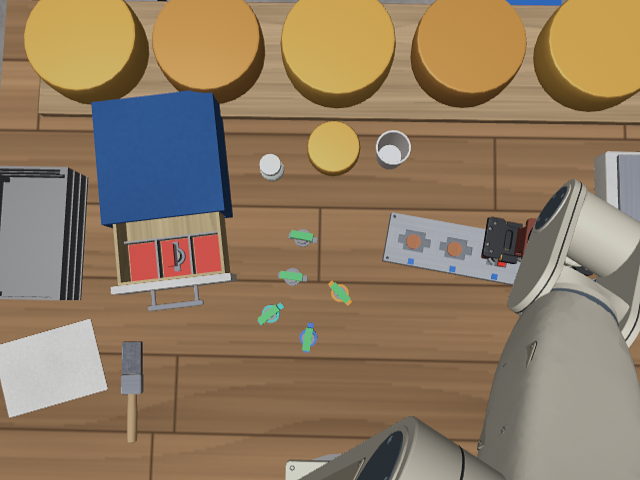

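View pics/w3.png

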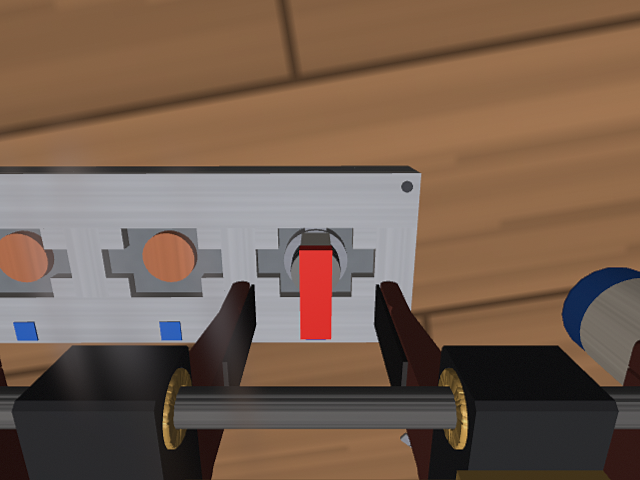

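red3 stands upright in the middle nest, at (178,257) in the top view. The fingers straddle the locked red blade at (315,290) in the wrist view. Now grip, press, turn and lift.

Run:
```python
from h import *
p=[524.8,-310]
arm.move_l([*p,47],feed=100); st("down")
arm.grip(0.0); st("grip")
z=47
for k in range(5):
    z-=0.8; arm.move_l([*p,z],feed=30); s=st("press")
    if s["tool_pos"][2]<45.7: break
```

```text
down t 15.8 tcp [ 524.7 -310.    46.9] F [1.2 0.6 0.4] gw 0.597 j6 1.18
grip t 16.5 tcp [ 524.9 -310.1   47.1] F [ 0.  -0.1  1.4] gw 0.157 j6 1.18
press t 16.8 tcp [ 524.9 -310.1   46.4] F [-1.1  0.7  4. ] gw 0.153 j6 1.18
press t 17.0 tcp [ 524.9 -310.1   45.5] F [-0.9 -0.3  4.3] gw 0.155 j6 1.18
```

Run:
```python
from h import *
p=[524.8,-310]
q=status.get_state()["joint_positions"].copy()
for k in range(3):
    q[5]-=np.pi/6; arm.set_joints(q); s=st("turn"); print(np.round(s["wrist_torque"],2))
pp=s["tool_pos"][:2]
for z in (50,56): arm.move_l([*p,z],feed=60); st("lift")
arm.move_l([*p,150],feed=200); st("up")
d=get_image("wrist"); cv2.imwrite("pics/w4.png",d["pixels"])
```

```text
turn t 17.6 tcp [ 525.2 -310.2   45.6] F [1.3 0.7 4.2] gw 0.155 j6 0.66
[-0.04  0.   -0.06]
turn t 18.2 tcp [ 525.  -310.2   45.6] F [0.8 0.6 5.3] gw 0.158 j6 0.14
[-0.06  0.1   0.04]
turn t 18.7 tcp [ 524.9 -310.1   45.5] F [-0.4  0.   4.5] gw 0.156 j6 -0.38
[-0.17  0.08  0.03]
lift t 19.0 tcp [ 524.8 -309.9   50.1] F [-0.8  0.2  1.7] gw 0.158 j6 -0.39
lift t 19.2 tcp [ 524.5 -309.8   55.9] F [-0.8 -0.6 -2.9] gw 0.156 j6 -0.39
up t 19.8 tcp [ 524.1 -309.6  149.2] F [-0.4  1.3 -2.8] gw 0.156 j6 -0.39
```

View pics/w4.png

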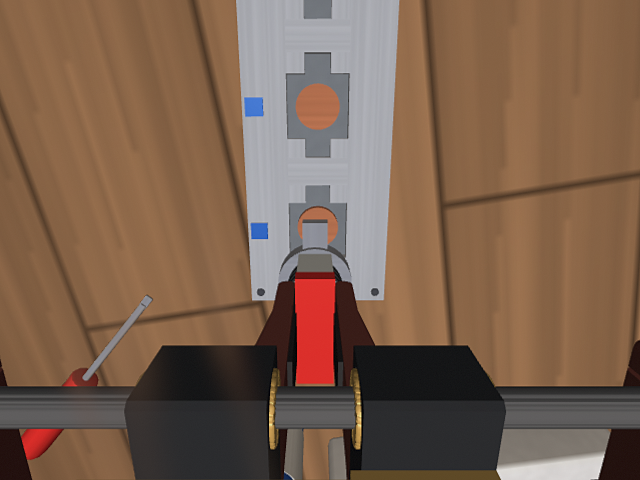

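It came out cleanly. Into the right-hand nest.

```bash
python3 - <<'E'
from h import *
xy=[519.5,275.8]
hover([*xy,165],np.radians(97.6),prefer=-1.1); st()
arm.move_l([*xy,66],feed=200)
z=lower(xy,66,46); st()
arm.grip(0.27); st("open")
arm.move_l([*xy,170],feed=250)
arm.grip(0.6)
hover([450,100,260],0,prefer=0)
E
python3 - <<'E'
from h import *
arm.set_joints([-1.2,0.42,1.63,0,1.09,0])
d=get_image("top"); cv2.imwrite("pics/t5.png",cv2.resize(d["pixels"][195:350,90:350],None,fx=3,fy=3,interpolation=cv2.INTER_CUBIC))
print(tags("green"));st()
for b in blobs(d,"red",78,60,400): print([np.round(x,1).tolist() for x in b])
E
```

```text
t 22.0 tcp [519.9 275.  164.9] F [ 0.2  1.  -2.7] gw 0.159 j6 -1.24
lower stop z 50.0 dF 14.8
 t 24.6 tcp [521.6 276.3  52. ] F [ 1.7 -3.6 13. ] gw 0.16 j6 -1.24
open t 25.0 tcp [519.7 276.   50.2] F [-0.4 -1.1  5.5] gw 0.267 j6 -1.24
[([557.2, 84.9, 52.0], np.float64(1.8), np.float64(79.6), np.float64(82.3)), ([476.3, 104.2, 52.3], np.float64(2.4), np.float64(83.5), np.float64(85.2)), ([444.9, 6.1, 53.8], np.float64(2.0), np.float64(43.9), np.float64(44.9)), ([399.0, 147.5, 52.2], np.float64(2.4), np.float64(129.7), np.float64(129.5)), ([352.3, 69.0, 53.8], np.float64(2.0), np.float64(171.1), np.float64(171.1))]
 t 30.3 tcp [ 238.2 -577.5  224.7] F [ 0.   0.5 -0.6] gw 0.598 j6 0.0
```

View pics/t5.png

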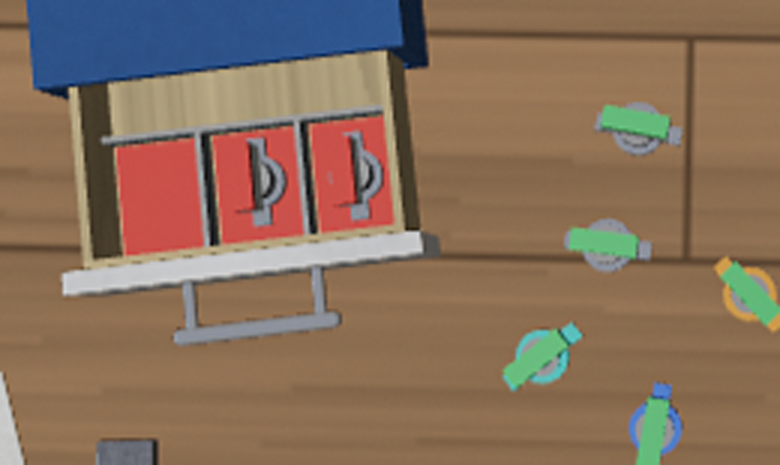

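Both reds stand in their nests: foot centres at about (211,254) and (179,255). A numeric check follows, then pushing the drawer home by the bar.

Run:
```python
from h import *
d=get_image("top")
for p in [(211,253.7),(179.3,255.3)]: print(at_z(d,*p,32).round(1))
a=np.radians(7.6); ex=np.array([np.cos(a),np.sin(a)])
bar=np.array([413.8,328.7])
arm.grip(0.15)
p=bar-45*ex
hover([*p,200],a+np.pi/2,prefer=-1); arm.move_l([*p,52],feed=200); st("front")
w=get_image("wrist"); cv2.imwrite("pics/w6.png",w["pixels"])
s=get_image("side"); cv2.imwrite("pics/s6.png",s["pixels"])
```

```text
[519.4 269.5  32. ]
[514.9 334.2  32. ]
front t 35.2 tcp [369.8 323.1  52.6] F [0.4 0.1 0.6] gw 0.148 j6 -1.01
```

View pics/w6.png

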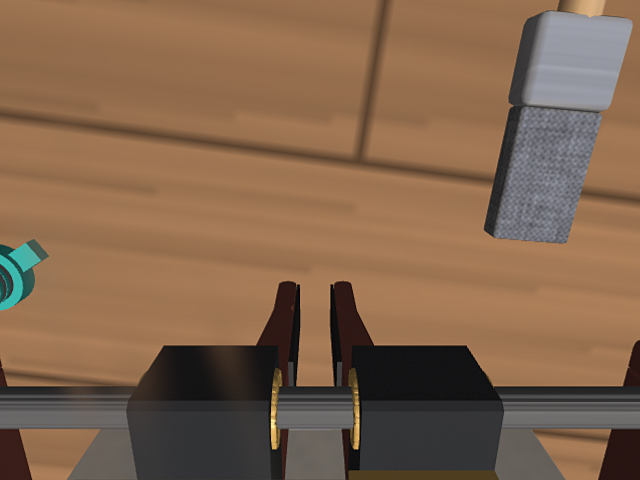

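View pics/s6.png

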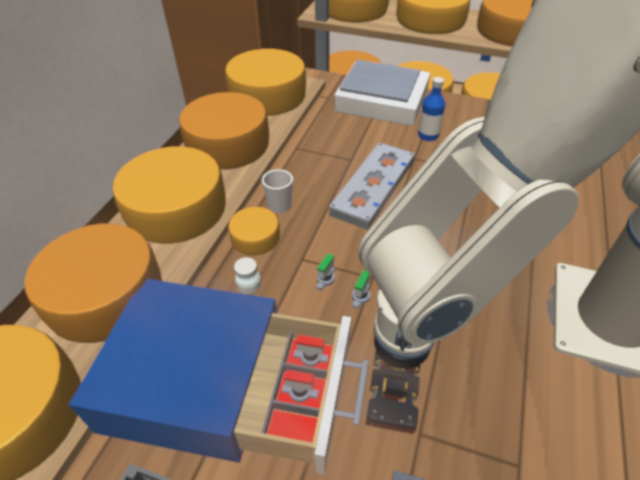

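The gripper stands in front of the bar. I'll check the drawer contents closely in the side view before pushing.

Run:
```python
import cv2
im=cv2.imread("pics/s6.png"); cv2.imwrite("pics/s6c.png",cv2.resize(im[310:470,230:380],None,fx=3.7,fy=3.7,interpolation=cv2.INTER_CUBIC))
```

```text
(no output)
```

View pics/s6c.png

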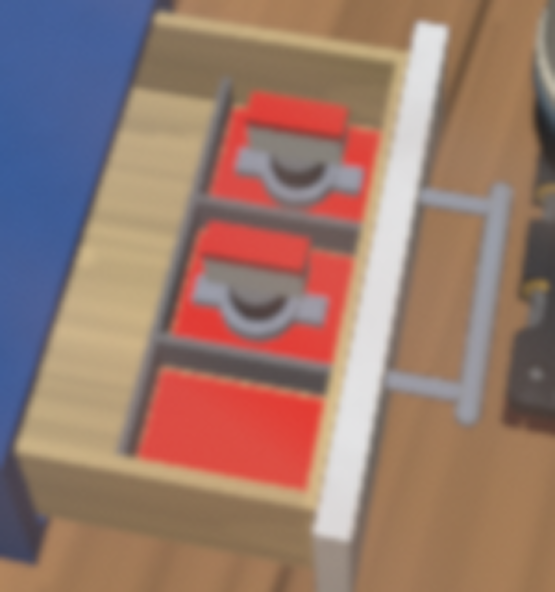

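Both reds are upright and well inside their nests. Pushing the drawer.

Run:
```python
from h import *
a=np.radians(7.6); ex=np.array([np.cos(a),np.sin(a)])
bar=np.array([413.8,328.7]); p0=bar-45*ex
F0=status.get_state()["force"]@np.r_[ex,0]
s=25
while s<195:
    s+= 12 if s<125 else 4
    p=p0+s*ex; arm.move_l([*p,52],feed=80)
    S=status.get_state(); F=S["force"]@np.r_[ex,0]-F0; print(s,np.round(F,1),np.round((S["tool_pos"][:2]-p0)@ex,1),end=" | ")
    if F<-12: break
st("end")
arm.move_l([*(p0+(s-30)*ex),52],feed=150)
arm.move_l([*(p0+(s-50)*ex),180],feed=200)
hover([450,0,300],0)
arm.set_joints([-1.2,0.42,1.63,0,1.09,0])
st()
d=get_image("top"); cv2.imwrite("pics/t7.png",d["pixels"])
e=get_image("side"); cv2.imwrite("pics/s7.png",e["pixels"])
print(tags("green"))
```

```text
37 -0.7 37.1 | 49 -1.3 49.4 | 61 0.0 61.8 | 73 0.1 73.9 | 85 -0.5 85.9 | 97 -0.6 97.9 | 109 -0.4 109.8 | 121 -1.1 121.7 | 133 -0.5 133.7 | 137 -0.2 137.2 | 141 -0.5 141.3 | 145 -0.8 145.4 | 149 -0.4 149.2 | 153 -13.1 149.5 | end t 39.5 tcp [517.4 342.3  51.7] F [-12.6  -1.8   8.3] gw 0.149 j6 -1.14
 t 44.2 tcp [ 238.3 -577.4  224.8] F [ 0.3 -0.3 -0.2] gw 0.147 j6 -0.0
[([557.3, 84.9, 51.8], np.float64(1.7), np.float64(79.6), np.float64(82.3)), ([476.2, 104.1, 52.3], np.float64(2.4), np.float64(80.5), np.float64(85.2)), ([444.9, 6.1, 53.8], np.float64(2.0), np.float64(43.9), np.float64(44.9)), ([399.0, 147.4, 52.1], np.float64(2.5), np.float64(129.7), np.float64(129.5)), ([352.4, 69.0, 53.7], np.float64(2.1), np.float64(171.1), np.float64(171.7))]
```

View pics/t7.png

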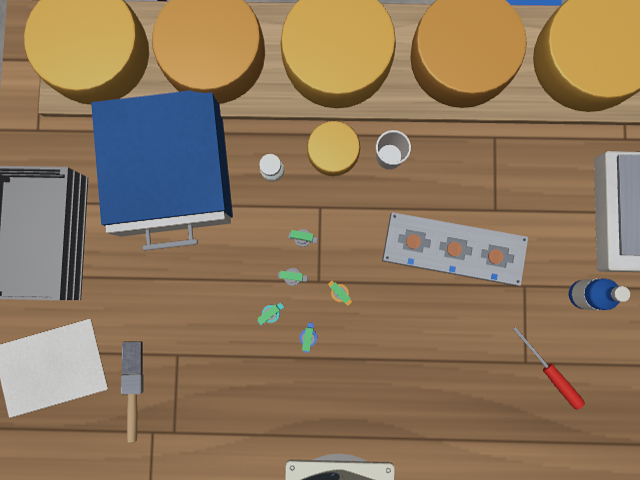

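View pics/s7.png

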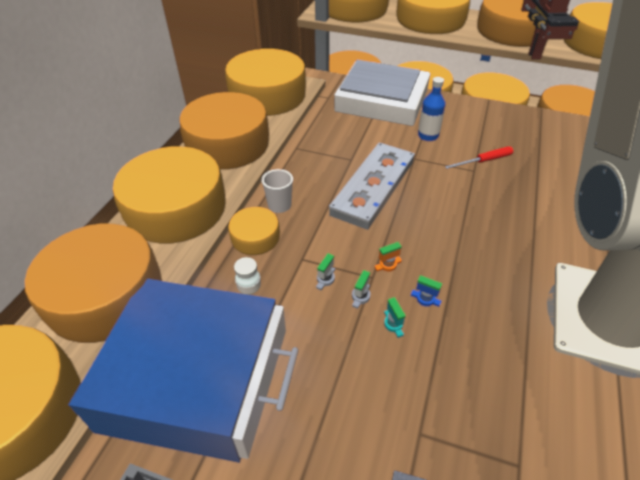

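The drawer reached its stop: force jumped to 13 N at 149.5 mm of travel, and both views show the front flush. The greens haven't moved. Now the first green, into the socket on the right.

```bash
cat >> h.py <<'E'
def pick_green(p,jaw):
    arm.grip(0.6); hover([*p,130],jaw,prefer=0.2); arm.move_l([*p,30],feed=150); st("at")
    arm.grip(0.0); s=st("grip"); arm.move_l([*p,160],feed=250); return s
def insert(c,jaw,prefer=-0.3):
    hover([*c,150],jaw,prefer=prefer); arm.move_l([*c,68],feed=150); s=st("pre"); F0=s["force"][2]
    z=68
    while z>47:
        z-=1.5; arm.move_l([*c,z],feed=60); s=status.get_state(); F=s["force"]; dz=F[2]-F0
        print(z,round(s["tool_pos"][2],1),np.round(F,1),end=" | ")
        if dz>11 or (z>55 and dz>5): print("CONTACT"); return False,z
    print(); return True,z
E
python3 - <<'E'
from h import *
jaw=np.radians(-9.5)
pick_green([557.5,85.0],jaw)
d=get_image("wrist"); cv2.imwrite("pics/w8.png",d["pixels"])
print(insert([525.2,-310.2],np.radians(170.5)))
st()
d=get_image("wrist"); cv2.imwrite("pics/w9.png",d["pixels"])
E
```

```text
at t 48.7 tcp [558.   85.   30.5] F [ 0.  -0.6  0.3] gw 0.601 j6 0.3
grip t 49.3 tcp [557.6  85.   30.1] F [-0.3  0.2  0.9] gw 0.155 j6 0.3
pre t 52.2 tcp [ 525.8 -310.1   68.5] F [ 0.2  1.4 -1.2] gw 0.155 j6 -0.39
66.5 67.4 [-1.  -0.2 -1.3] | 65.0 65.1 [ 0.7 -0.4 -1.6] | 63.5 63.4 [-0.6  0.4 -1.3] | 62.0 61.8 [-1.1  0.6 -0.9] | 60.5 60.4 [-0.9  1.  -1.6] | 59.0 58.9 [ 0.5  0.5 -0.5] | 57.5 57.4 [-0.1 -0.1 -0.7] | 56.0 55.9 [-0.1  0.3 -1.4] | 54.5 54.4 [ 0.1  0.  -1.5] | 53.0 52.9 [-0.6  0.  -1.2] | 51.5 51.7 [-0.  -0.6  1.5] | 50.0 50.2 [-0.6 -0.5  2.4] | 48.5 48.6 [0.1 0.2 3.3] | 47.0 47.1 [ 0.8 -0.1  4.3] | 
(True, 47.0)
 t 55.7 tcp [ 525.4 -310.3   47.1] F [ 0.8 -0.1  4.3] gw 0.157 j6 -0.39
```

View pics/w9.png

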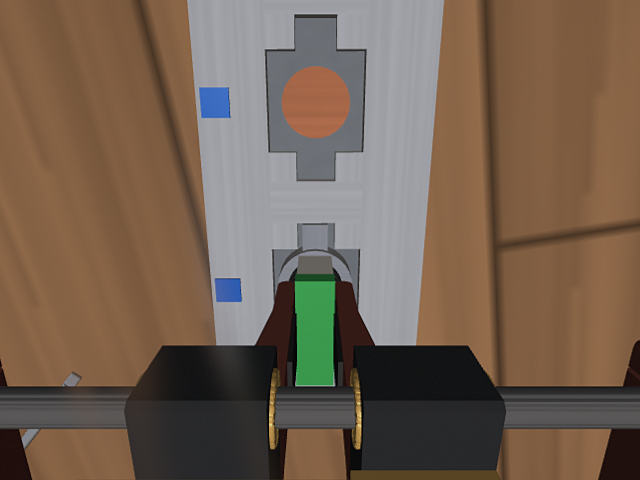

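The green probe is in the slot, with its lug at (316,237) and the spring force rising as described. Pressing, turning, releasing.

```bash
cat >> h.py <<'E'
def lock(c):
    for z in (46,45.4):
        arm.move_l([*c,z],feed=30)
    s=st("pressed")
    q=s["joint_positions"].copy()
    for k in range(3):
        q[5]+=np.pi/6; arm.set_joints(q); s=st("turn"); print(np.round(s["wrist_torque"],2))
    z=s["tool_pos"][2]
    arm.move_l([*c,47.0],feed=30); st("eased")
    arm.grip(0.5); st("released"); arm.move_l([*c,150],feed=200)
E
python3 - <<'E'
from h import *
lock([525.2,-310.2])
arm.set_joints([0.9,0.42,1.63,0,1.09,0])
d=get_image("top"); cv2.imwrite("pics/t10.png",cv2.resize(d["pixels"][200:350,250:540],None,fx=2.7,fy=2.7,interpolation=cv2.INTER_CUBIC))
e=get_image("side"); cv2.imwrite("pics/s10.png",cv2.resize(e["pixels"][120:330,290:460],None,fx=3.5,fy=2.8,interpolation=cv2.INTER_CUBIC))
print(tags("green"))
E
```

```text
pressed t 56.3 tcp [ 525.4 -310.3   45.5] F [ 0.2 -0.6  5.1] gw 0.155 j6 -0.39
turn t 56.9 tcp [ 525.1 -310.1   45.4] F [0.6 0.6 3.9] gw 0.156 j6 0.13
[ 0.03  0.17 -0.04]
turn t 57.4 tcp [ 525.3 -310.2   45.4] F [-0.2  0.3  3.5] gw 0.161 j6 0.66
[ 0.07  0.17 -0.02]
turn t 58.0 tcp [ 525.4 -310.3   45.5] F [-0.3 -0.   5.1] gw 0.159 j6 1.18
[ 0.1   0.18 -0.05]
eased t 58.2 tcp [ 525.3 -310.3   47. ] F [ 0.5 -0.9  3.9] gw 0.156 j6 1.18
released t 58.9 tcp [ 525.2 -310.2   47. ] F [-0.   0.5  0.4] gw 0.499 j6 1.18
[]
```

View pics/t10.png

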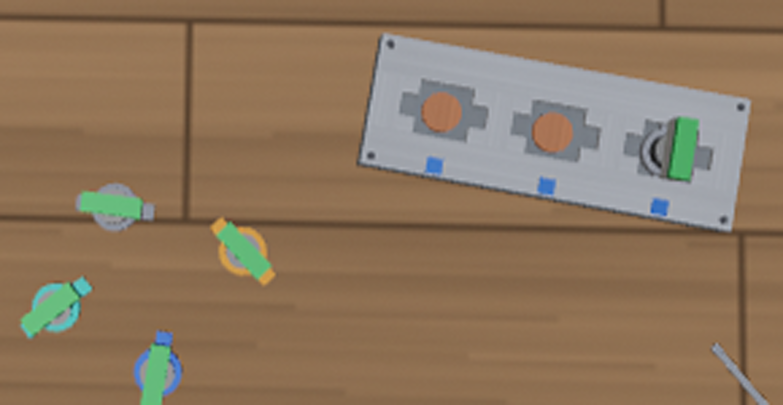

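View pics/s10.png

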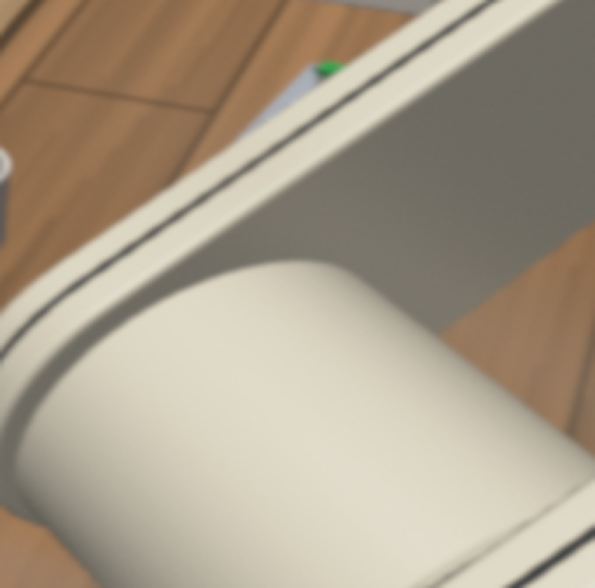

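The first green is locked crossways, seen at (660,150) in the crop. The side view was blocked by the arm. The second green is where it was in the top view, so I'll re-measure it and pick it for the middle socket.

Run:
```python
from h import *
d=get_image("top")
B=[b for b in blobs(d,"green",54,60,400) if np.hypot(*(b[1]-[477.4,104.2]))<15]; print(B)
assert len(B)==1
p=B[0][1]-[0.6,0]
pick_green(p,np.radians(-7))
c=[539.3,-226.4]
ok=insert(c,np.radians(170.5)); print(ok); st()
if ok[0]: lock(c)
```

```text
[(array([290.89937107, 275.47169811]), array([477.35405079, 104.13113399]), np.float64(80.47839080219492), np.float64(15.24552430518348), np.float64(44.56211962883731), np.int32(159))]
at t 65.4 tcp [477.2 104.5  30.4] F [ 0.6  0.7 -1. ] gw 0.6 j6 0.31
grip t 66.1 tcp [476.9 104.1  30.1] F [-0.3 -0.   2.8] gw 0.156 j6 0.31
pre t 68.8 tcp [ 539.9 -226.1   68.5] F [-0.2  0.2 -2.4] gw 0.156 j6 -0.25
66.5 67.3 [ 0.5 -0.2 -2.3] | 65.0 65.1 [ 0.5  0.2 -1.5] | 63.5 63.4 [ 0.9 -0.1 -1.7] | 62.0 61.9 [-1.1 -0.8 -1.6] | 60.5 60.4 [-0.6  0.3 -2.6] | 59.0 58.9 [-0.5 -0.4 -2.4] | 57.5 57.4 [ 0.  -0.4 -1.1] | 56.0 55.9 [-0.2  0.1 -1.2] | 54.5 54.4 [-0.4 -1.  -2.1] | 53.0 52.9 [-0.8 -0.2 -2.4] | 51.5 51.7 [-0.1 -0.   1.6] | 50.0 50.1 [-0.8  0.8  2.2] | 48.5 48.6 [-0.1 -0.1  2.8] | 47.0 47.0 [ 1.  -0.3  3.6] | 
(True, 47.0)
 t 72.3 tcp [ 539.5 -226.5   47. ] F [ 1.  -0.3  3.6] gw 0.157 j6 -0.25
pressed t 72.8 tcp [ 539.5 -226.5   45.5] F [ 0.6 -0.7  4.6] gw 0.157 j6 -0.25
turn t 73.3 tcp [ 539.3 -226.4   45.4] F [-0.7  1.   4.9] gw 0.16 j6 0.27
[ 0.02  0.21 -0.02]
turn t 73.9 tcp [ 539.4 -226.4   45.5] F [-0.8  0.9  4.4] gw 0.159 j6 0.79
[ 0.04  0.21 -0.06]
turn t 74.5 tcp [ 539.5 -226.4   45.5] F [0.1 0.  4.2] gw 0.156 j6 1.31
[0.04 0.18 0.02]
eased t 74.7 tcp [ 539.4 -226.4   47.1] F [ 1.4 -0.4  3.4] gw 0.158 j6 1.32
released t 75.4 tcp [ 539.3 -226.4   47. ] F [-0.2 -0.1 -0.3] gw 0.5 j6 1.32
```

Run:
```python
from h import *
hover([400,0,300],0)
arm.set_joints([-1.2,0.42,1.63,0,1.09,0]); st()
print(tags("green",80))
d=get_image("top"); cv2.imwrite("pics/t12.png",d["pixels"])
e=get_image("side"); cv2.imwrite("pics/s12.png",cv2.resize(e["pixels"][130:450,70:440],None,fx=1.8,fy=1.8,interpolation=cv2.INTER_CUBIC))
```

```text
t 79.4 tcp [ 238.3 -577.4  224.8] F [-0.3 -0.3  0.2] gw 0.501 j6 -0.0
[([538.0, -226.4, 71.2], np.float64(2.1), np.float64(170.9), np.float64(176.5)), ([524.1, -309.8, 71.2], np.float64(0.8), np.float64(170.1), np.float64(170.6)), ([444.9, 6.1, 53.8], np.float64(2.0), np.float64(43.9), np.float64(44.9)), ([399.1, 147.4, 52.1], np.float64(2.5), np.float64(128.6), np.float64(129.5)), ([352.4, 69.0, 53.7], np.float64(2.1), np.float64(171.1), np.float64(171.7))]
```

View pics/t12.png

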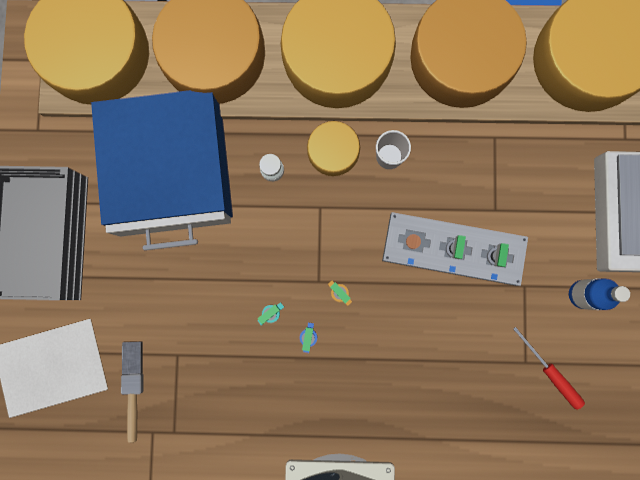

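View pics/s12.png

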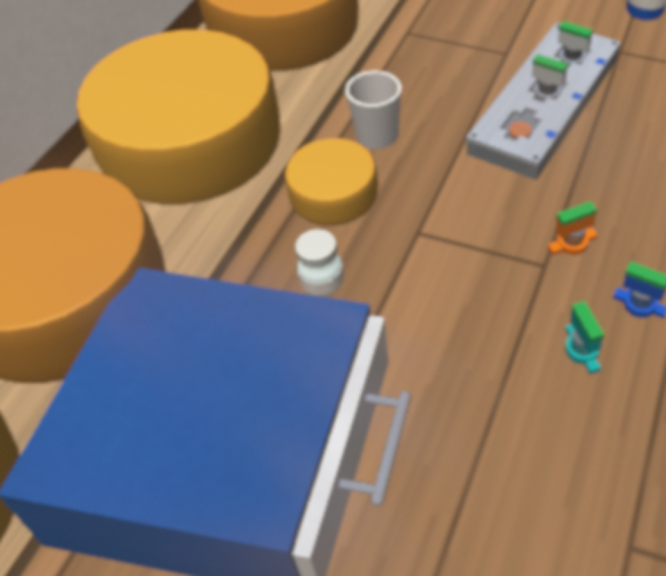

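Both greens are locked: tag height 71.2 and angles 170°, matching the original locked red. The drawer is flush, the bystanders are unmoved, and the arm is clear. Handing in.

Run:
```python
from h import *
print(ticket.job_done()); st()
```

```text
the job is handed in; nothing more can be done
None
the job is handed in; nothing more can be done
```

The changeover is finished and I handed the job in at about 80 s of the 210 s allowed. There is no verdict from the system.

- **Reds:** There were two. I put red3 in the middle nest and the one unlocked from the base unit in the right-hand nest, with both seen upright before the drawer was closed. I then pushed the drawer until the force jumped to 13 N at its stop.
- **Greens:** There were two grey-bodied ones. I pressed and locked them in the middle and right-hand sockets, leaving the third socket empty.
- **Left alone:** I did not touch the orange, turquoise and blue look-alikes.

**Last checks:**
- Both green tags are within about 2 mm of the socket centres, at a height of 71 mm, and crossways to the slot. The original locked red measured 72 mm.
- The drawer front is flush in both camera views.
- The cheese, jar and cup appear where they were.
- The top and side cameras disagreed by about 2 mm throughout. The side view gave 176.5° for one locked green where the top view gave 171°; both are well inside the tolerance.
- The reds could not be seen after the drawer closed, so their final pose inside it is unchecked.

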